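# Set the ledge of a table easel at its tape mark and lock it, keeping hold

## Task

Get the small easel ready for the next picture: the tall bottle beside its mast is in the way of the sliding canvas ledge, so first lift it out and stand it upright on the cork mat, and let go of it. Then slide the ledge up the mast until its top face is level with the lower edge of the tape band and, holding it there so that it does not sink, squeeze the cam lever fully shut against the slider block; finish still holding block and lever in that squeeze, with the ledge at the mark, and do not disturb the other things on the counter.

Things in the scene. Friction and masses are not known exactly. Their poses are not given: they have to be found in the camera images.
- ledge: Aluminium canvas ledge sliding on the mast, mm: 200 wide (y -100..100), 10 thick (x -10..0; front lip to x 7), standing out z 10..33. Origin in its top face on the mast's axis; x up the mast, y level to the lever's side, z out of the mast's upper face. Under it a bracket (x -20..-10, y -50..50, z -10..12), flat beneath. Starts on a stop; unlocked it sinks unless held (0.35 kg in all).
- slider_block: Black plastic block fixed under the ledge, around the mast: 70 along the mast (x -35..35), 32 wide (y -16..16), 30 thick (z -15..15). Origin at its centre on the mast's axis, 45 mm below the ledge's top face; axes as the ledge's. The side y -16 is bare; the lever is on the +y side. The ledge's bracket reaches down to its x 25.
- lever_blade: Aluminium blade of the cam lever: 50 long, 6 thick, 18 high (z -9..9). Origin at its pin, at x -72, y 20, z 0 of the ledge; x runs pin to tip, y outwards (outer face y 4). Open, the tip's outer face is up to 49 mm from the mast's axis; shut, the outer face is 24 mm from it: block and shut lever are 40 mm across, y -16..24 of the ledge. Shutting takes up to 10 N near the tip.
- cam_lever (a joint): Angle of the cam lever about its pin, rad: 0 shut, 0.54 fully open; starts at 0.44 to 0.52 and stays where it is left. Shut, its cam jams on the mast and carries the ledge's own weight.
- tape_mark: Band of masking tape, 14 mm wide, wrapped round the mast above the ledge: the length mark. Origin on the mast's axis at the band's lower edge; axes as the ledge's. The ledge is at the mark when its origin coincides with this one. It lies 90 to 125 mm up the mast from the ledge's start.
- bottle: Tall white paint bottle with a narrow cap, 190 mm high, 48 mm in diameter up to 160 mm, the cap 26 mm; about 0.28 kg. It stands on the counter beside the mast on the lever's side, inside the easel's base. Origin at the centre of its underside, z up.
- cork_mat: Cork mat lying flat on the counter, 130 x 130 x 4 mm, fixed. Origin at the centre of its underside.
- palette_tile: White ceramic palette tile, 130 x 130 x 8 mm, fixed; not used. Origin at the centre of its underside.
- easel: Base frame, fixed: rails 350 long, 16 wide, 17 high at y -125 and 125, cross bars at x -165 and 155. Origin on the counter at its middle; x level, the way the mast rises, y to the lever's side. The mast, 18 x 18 mm black square tube, 380 long, starts at x -165, z 35 and rises at 30 degrees; top clamp at 320..365 along it, struts behind its upper end.
- paint_jar: Small dark paint jar, 52 mm high, 46 mm in diameter, standing inside the easel's base on the side away from the lever; leave alone. Origin at its underside.
- wax_tin: Tin, 50 mm high, 69 mm in diameter; leave alone. Origin at its underside.
- varnish_jar: Jar, 75 mm high, 58 mm in diameter; leave alone. Origin at its underside.
- flat_brush: Flat brush, 200 mm long, lying; leave alone.
- paint_scraper: Paint scraper, 200 mm long, lying; leave alone.
- tape_roll: Roll of tape, 92 mm across, 24 mm high, lying flat; leave alone. Origin at the centre of its underside.
- mini_canvas: Small canvas, 100 x 75 x 16 mm, lying flat; leave alone. Origin at the centre of its underside.

How it is judged:
On the way, in this order (a step that is already met when the one before it is completed fails the run):
1. the bottle stands upright on the cork mat, let go (horizontal distance between bottle and cork_mat below 0.06 m and angle between bottle's own z axis and vertical below 0.1 rad and z of bottle in the frame of cork_mat below 0.01 m and contact force between the fingers and bottle below 0.05 N and linear speed of bottle below 0.05 m/s), for 0.2 s.
2. the robot holds the ledge at the tape mark with the cam lever still open (x of ledge in the frame of tape_mark between -0.005 and 0.005 m and value of joint cam_lever above 0.25 rad and contact force between any of the fingers, the arm and ledge above 0.3 N), for 0.2 s.
3. the cam lever is shut while the robot holds the ledge at the mark (x of ledge in the frame of tape_mark between -0.005 and 0.005 m and value of joint cam_lever below 0.06 rad and contact force between the fingers and slider_block above 3 N and contact force between the fingers and lever_blade above 3 N), for 0.2 s.
At the end, for the whole second after the job is handed in: Ledge top face within 5 mm of the tape band's lower edge; cam lever shut (below 0.06 rad); the fingers still squeeze slider block and lever together, over 3 N on each; the bottle upright (within 0.1 rad) on the cork mat, its centre within 60 mm of the mat's (all of step 3 and horizontal distance between bottle and cork_mat below 0.06 m and angle between bottle's own z axis and vertical below 0.1 rad and z of bottle in the frame of cork_mat below 0.01 m and linear speed of bottle below 0.05 m/s); the arm keeps its last pose, push and grip.
It fails at once if the cam lever is shut away from the mark (value of joint cam_lever below 0.15 rad and (x of ledge in the frame of tape_mark above 0.008 m or x of ledge in the frame of tape_mark below -0.008 m)).
It fails at once if the bottle is knocked over (angle between bottle's own z axis and vertical above 0.7 rad).
It fails at once if another thing on the counter is disturbed (distance of any of paint_jar, wax_tin, varnish_jar, flat_brush, paint_scraper, tape_roll, mini_canvas from where it was at the start of the episode above 0.03 m or angle between any of paint_jar, varnish_jar's own z axis and vertical above 0.5 rad).
It also fails if it takes over 61 s, if anything falls off the work surface, if the arm or the gripper's body presses on something with over 40 N, if the wrist force passes 120 N, or if a joint passes its speed limit or range.

## Robot

A 6-joint arm with a two-finger parallel gripper is mounted at the origin on the work surface. World frame = base frame: x ahead of the robot, y to its left, z up, the work surface at z = 0. Lengths are in m, angles in rad, forces in N, time in s.
With the tool pointing down it reaches from about 0.35 to 0.975 m from the base axis. Payload 4.9 kg.
Tool frame: the origin (TCP) lies between the finger pads; the fingertips stand 25 mm ahead of it and the grasp point (between the pads) lies 6 mm ahead of it; z points along the fingers, y is the line along which they close (so a half turn about z gives the same grasp; the last joint's range is limited). The gripper opens to 85 mm and grips with 20 to 120 N. Pads are 22 mm wide; open, the fingers measure 114 mm over their backs; the gripper's body (76 mm by 85 mm) begins 54 mm behind the grasp point. The pads swing forward as they close: fully open they stand 13 mm farther back than shut.
Start: joints at [1.008, 0.053, 1.613, -0, 1.476, -0.119], TCP at [0.268, 0.564, 0.256] pointing down, gripper open.
Joint ranges: [-3.01, 3.01], [-1.01, 2.22], [0.06, 2.58], [-1.02, 4.17], [0.09, 2.62], [-3.14, 3.14]. Speed limits (rad/s): [2.57, 2.57, 3.14, 3.14, 3.14, 3.14].

## Interface

Orientations are given as a unit quaternion [w, x, y, z].
In Python, from plant import manip gives the robot as it stands.
- The arm moves only by the shell command python3 -m inch 'ROWS'. ROWS is JSON, a list of rows, each a list of 3 entries, a list of its own where there are three numbers: the shift along the tool's x, y, z in m, then the turn, a rotation vector about the tool's x, y, z in rad, then the opening, from 0 (shut) to 1 (fully open). A call has 1 to 8 rows; each row shifts and turns the commanded pose from where the row before left it, along the tool's axes as they then stand; what a row does not reach is not made up. A row lasts 1/10 s, in which the tool goes at most 50 mm and 8.59 degrees, less where a joint would pass 70% of its speed; a pose out of reach is approached as far as the arm can. A call with a gripper value outside its range is refused whole. The fingers move at their own pace and stop on an object; the grip force is fixed at half the most. Time passes only in rows, so rows that do not move let the fingers close. It gives the time, the measured TCP pose, the force, the opening and the grip force at its end, in the units of the state.
- manip.state(): the state, without advancing time (a new reading comes with each control period).
- manip.grab_frame(name): name is "side" or "top" or "wrist"; returns (picture, depth): 420x560x3 uint8, red, green, blue; 420x560 float32, m along the optical axis (not along the pixel's ray), 0 where there is no reading.
- manip.camera_params(name): a dict with "camera_matrix" (3x3 intrinsics, pixels), "rvec" (rotation vector, rad) and "tvec" (3), from world to camera coordinates, as OpenCV has them. Camera axes: x right, y down, z forward; pixel columns grow to the right and rows downward; lengths in m; the calibration is good to about 2 mm. A picture is of the moment at which its call begins: read the wrist's pose just before it. camera_params takes no time and is no camera call; for the wrist camera it gives the pose at the moment of the call.
- manip.job_done(): hands the job in; it is judged then, once.
Trained networks look in the newest picture that a camera, given by its name, has taken for a name from the list of things; names that differ only in an ending like _2 or _b are one class to them, and where a whole thing is asked for, a point or a joint stands for the part that bears it (a point fixed in the world has none). Each returns a list of dicts, best first, with "score" (0 to 1); they miss things now and then, are a little off and sometimes report something else, mostly with a low value. They report only what shows in the picture. A call takes as long as a camera call.
- manip.look_for(camera, label): "point" ([x, y, z] in m, in world coordinates, good to about 4 mm: the middle of the surface that is visible of it).
The state is a dict: "time": time; "joint_pos": joint angles; "joint_vel": joint speeds; "joint_efforts": joint torques, N m; "tool_pos": TCP position; "tool_rot": TCP orientation; "contact_force": force on the tool from outside, world axes, zero at the start; "ft_torque": the same for the moment, N m; "gripper_width": opening from 0.0 (shut) to 1.0 (fully open); "grasp_force": force on a finger pad.
Only numpy, scipy, OpenCV 4.12 (cv2) and the standard library are available. Lean on these libraries where they do the work, as an engineer would, in place of code of your own. Each camera call takes 0.05 s, during which the arm holds its last target. There are 200 camera calls.

## Working session

There is one attempt and no reset: what is moved stays moved. The work goes in short steps, Python scripts to look and compute and a shell command to move; the robot and the scene stay as the last step left them, time stands still between calls to the robot, and variables do not carry over. Pictures are saved under pics/ and viewed, at most 10 in all, crops included, and the job is handed in when it is done.

```bash
ls; mkdir -p pics; cat > h.py <<'E'
import numpy as np, cv2
from plant import manip
from scipy.spatial.transform import Rotation as R
def cam(n):
    p=manip.camera_params(n); return np.array(p["camera_matrix"]),cv2.Rodrigues(np.array(p["rvec"],float))[0],np.array(p["tvec"],float).ravel()
def cloud(n,d,c=None):
    K,Rc,t=c or cam(n); v,u=np.mgrid[:d.shape[0],:d.shape[1]]
    P=np.stack([(u-K[0,2])/K[0,0]*d,(v-K[1,2])/K[1,1]*d,d],-1)
    return (P-t)@Rc
def proj(n,P):
    K,Rc,t=cam(n); q=(np.atleast_2d(P)@Rc.T+t)@K.T; return q[:,:2]/q[:,2:]
def tool():
    s=manip.state(); q=np.array(s["tool_rot"]); return np.array(s["tool_pos"]),R.from_quat(q[[1,2,3,0]])
E
python3 - <<'E'
from h import *
for n in("side","top"):
    im,d=manip.grab_frame(n); cv2.imwrite(f"pics/{n}0.png",im[:,:,::-1]); np.save(n+"0.npy",d)
    K,Rc,t=cam(n); print(n,(-Rc.T@t).round(3),K[0,0])
    for l in["ledge","slider_block","lever_blade","tape_mark","bottle","cork_mat","palette_tile","easel","paint_jar"]:
        print(l,[(np.round(r["point"],3).tolist(),round(r["score"],2)) for r in manip.look_for(n,l)[:2]])
print(manip.state())
E
```

```text
pics
side [ 0.1   -0.935  0.815] 532.1135389425327
ledge [([0.492, 0.063, 0.117], 0.91)]
slider_block []
lever_blade []
tape_mark []
bottle [([0.59, -0.015, 0.064], 0.68)]
cork_mat [([0.487, 0.355, 0.004], 0.59), ([0.31, 0.242, 0.013], 0.56)]
palette_tile [([0.486, -0.386, 0.01], 0.58)]
easel [([0.511, -0.098, 0.038], 0.71)]
paint_jar [([0.441, -0.073, 0.042], 0.59)]
top [ 0.419 -0.017  1.084] 424.85971271340634
ledge [([0.505, 0.083, 0.112], 0.72)]
slider_block [([0.501, 0.104, 0.086], 0.83), ([0.525, 0.106, 0.081], 0.74)]
lever_blade [([0.692, 0.296, 0.054], 0.69), ([0.526, 0.104, 0.08], 0.44)]
tape_mark []
bottle [([0.59, 0.007, 0.162], 0.8)]
cork_mat [([0.487, 0.364, 0.003], 0.77), ([0.296, -0.256, 0.024], 0.32)]
palette_tile [([0.489, -0.371, 0.009], 0.57)]
easel [([0.516, 0.043, 0.06], 0.61)]
paint_jar [([0.487, 0.364, 0.007], 0.73), ([0.447, -0.065, 0.049], 0.57)]
{'time': 1.0, 'joint_pos': array([ 1.00801739e+00,  5.26885297e-02,  1.61289279e+00, -2.67985113e-06,
        1.47602740e+00, -1.19021683e-01]), 'joint_vel': array([ 0.00065258, -0.00055567, -0.00114434, -0.00031307, -0.00014821,
        0.00159635]), 'joint_efforts': array([ 1.37518698e-03, -3.93679833e+01, -3.70483088e+01,  4.68546273e-05,
        3.79537023e-04, -1.70074634e-05]), 'tool_pos': array([0.26833507, 0.56444014, 0.256315  ]), 'tool_rot': array([-1.42901102e-06,  2.20062460e-01,  9.75485783e-01, -8.01795618e-06]), 'contact_force': array([0.39925377, 0.21419066, 0.37668977]), 'ft_torque': array([-0.01934431, -0.01225901,  0.01628468]), 'grasp_force': 0.0, 'gripper_width': 0.9990670470621958}
```

View pics/top0.png

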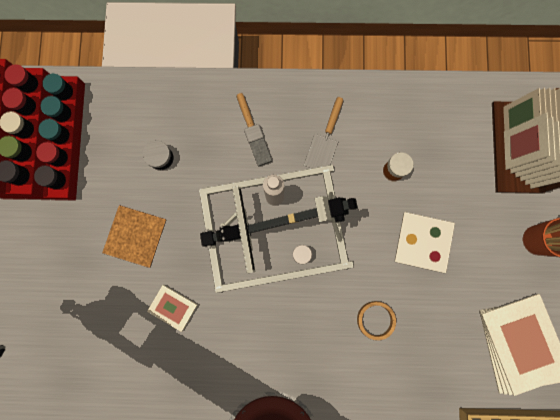

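View pics/side0.png

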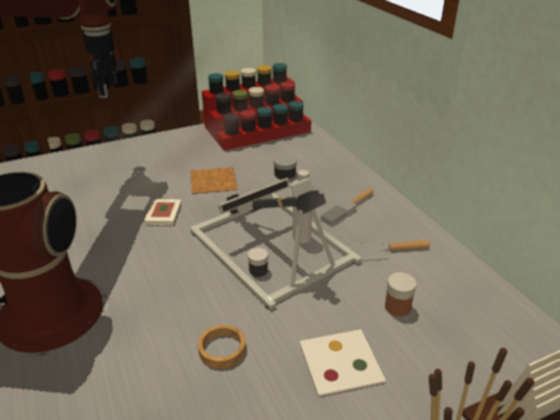

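The top view shows the easel frame with corners near (201,191), (332,168), (351,265) and (218,290). The mast rises to the right, along world −y. The ledge is near (243,230), the tape band near (291,218), the bottle at (273,185) and the cork mat at (135,236). The side view shows the same layout. The jar stands inside the base on the near side.

```bash
cat > est.py <<'E'
from h import *
from scipy.optimize import minimize
im=cv2.imread("pics/top0.png"); P=cloud("top",np.load("top0.npy"))
z=P[...,2]; v,u=np.mgrid[:420,:560]
reg=(u>190)&(u<365)&(v>155)&(v<300)
m=reg&(z>.010)&(z<.022)&(im.min(-1)>120)
r=cv2.minAreaRect(np.argwhere(m)[:,::-1].astype(np.float32)); print("px rect",r)
Q=P[m][:,:2]
def cost(p):
    c,s=np.cos(p[2]),np.sin(p[2]); q=(Q-p[:2])@np.array([[c,-s],[s,c]])
    d=np.stack([abs(abs(q[:,1])-125),abs(q[:,0]*1+.165)*1,abs(q[:,0]-.155)]) if 0 else np.stack([abs(abs(q[:,1])-.125),abs(q[:,0]+.165),abs(q[:,0]-.155)])
    e=np.maximum(d.min(0)-.008,0); ext=np.maximum(abs(q)-[.175,.133],0).sum(1)
    return np.minimum(e,.02).mean()+ext.clip(0,.02).mean()
best=min((minimize(cost,[.52+a,.02+b,-1.4+g],method="Nelder-Mead",options=dict(xatol=1e-5,fatol=1e-8,maxiter=2000)) for a in(-.02,0,.02) for b in(-.03,0,.03) for g in(-.1,0)),key=lambda r:r.fun)
print(best.x,best.fun,len(Q))
x0,y0,th=best.x
ex=np.array([np.cos(th),np.sin(th),0]); ey=np.array([-np.sin(th),np.cos(th),0]); ez=np.array([0,0,1.])
a=ex*np.cos(np.pi/6)+ez*.5; n=-ex*.5+ez*np.cos(np.pi/6); S=np.array([x0,y0,0])-.165*ex+.035*ez
np.savez("est.npz",S=S,a=a,n=n,ey=ey,ex=ex,th=th)
L=np.stack([(P-S)@a,(P-S)@ey,(P-S)@n],-1)
# mast strip
k=reg&(abs(L[...,1])<.012)&(abs(L[...,2])<.05)
for s in np.arange(0,.36,.02):
    kk=k&(abs(L[...,0]-s)<.01)
    if kk.sum()>3: print(round(s,2),kk.sum(),"n",np.median(L[kk][:,2]).round(4),"y",np.median(L[kk][:,1]).round(4),im[kk].mean(0).round())
tp=reg&(abs(L[...,1])<.02)&(abs(L[...,2]-.01)<.02)&(im[...,2]>120)&(L[...,0]>.13)&(L[...,0]<.3)
print("tape s",np.percentile(L[tp][:,0],[0,5,50,95,100]).round(4),np.median(L[tp],0).round(4),tp.sum())
lg=reg&(abs(L[...,1])<.11)&(abs(L[...,1])>.025)&(L[...,2]>.005)&(L[...,2]<.045)&(L[...,0]>.05)&(L[...,0]<.13)
print("ledge pct s,y,n",np.percentile(L[lg],[2,10,50,90,98],axis=0).round(4).tolist(),lg.sum())
b=reg&(z>.12)&(P[...,0]>.55)&(z<.2)
print("bottle",np.median(P[b],0).round(4),P[b].min(0).round(3),P[b].max(0).round(3),b.sum())
cap=b&(z>.18); print("cap",P[cap].mean(0),P[cap].min(0),P[cap].max(0),cap.sum())
hsv=cv2.cvtColor(im,cv2.COLOR_BGR2HSV)
ck=(u>90)&(u<180)&(v>190)&(v<280)&(hsv[...,1]>110); ck=cv2.morphologyEx(ck.astype(np.uint8),cv2.MORPH_OPEN,np.ones((5,5)))>0
rr=cv2.minAreaRect(np.argwhere(ck)[:,::-1].astype(np.float32)); print("cork",rr,P[ck].mean(0).round(4),np.ptp(P[ck],axis=0).round(3))
E
python3 est.py
```

```text
px rect ((274.6440124511719, 228.2919921875), (104.7374267578125, 140.15673828125), 79.69515228271484)
[ 0.51750544  0.00359132 -1.36969055] 7.93383088260031e-06 2357
0.0 82 n 0.0219 y -0.0025 [33. 36. 38.]
0.02 80 n 0.0129 y -0.0009 [28. 30. 31.]
0.04 53 n 0.012 y 0.0007 [20. 22. 23.]
0.06 67 n 0.0145 y -0.0001 [32. 35. 37.]
0.08 72 n 0.0146 y -0.0004 [14. 14. 15.]
0.1 47 n 0.0144 y -0.0003 [16. 17. 19.]
0.12 102 n 0.0299 y -0.0011 [ 95. 110. 116.]
0.14 72 n 0.0084 y -0.0003 [62. 70. 71.]
0.16 65 n 0.008 y -0.0014 [47. 51. 51.]
0.18 70 n 0.0082 y -0.0015 [47. 52. 52.]
0.2 67 n 0.0081 y -0.0013 [47. 52. 52.]
0.22 66 n 0.0083 y -0.0011 [48. 52. 52.]
0.24 76 n 0.0085 y -0.0009 [ 84. 129. 152.]
0.26 73 n 0.0079 y -0.0009 [47. 52. 52.]
0.28 79 n 0.0083 y -0.0017 [48. 53. 53.]
0.3 52 n 0.0079 y -0.0007 [49. 54. 54.]
0.32 63 n 0.0419 y 0.0 [157. 182. 192.]
0.34 160 n 0.0191 y 0.0001 [68. 78. 83.]
tape s [0.13   0.1967 0.2404 0.2469 0.2481] [2.404e-01 1.000e-04 9.000e-03] 54
ledge pct s,y,n [[0.0719, -0.0961, 0.0071], [0.116, -0.0836, 0.011], [0.1243, 0.0275, 0.031], [0.1278, 0.0836, 0.0336], [0.1296, 0.0964, 0.0351]] 524
bottle [0.5888 0.0111 0.1616] [ 0.55  -0.126  0.12 ] [0.622 0.099 0.193] 542
cap [0.59782614 0.00669647 0.18925994] [ 0.58604333 -0.00508822  0.18081731] [0.60999775 0.01862986 0.19287322] 116
cork ((133.75001525878906, 235.75), (49.9639892578125, 51.54512405395508), 18.434946060180664) [0.4893 0.3618 0.0079] [0.15  0.456 1.088]
```

```bash
cat >> h.py <<'E'
def delta(p,Rt=None):
    p0,R0=tool(); print("shift",R0.inv().apply(np.array(p)-p0).round(4),end=" ")
    if Rt is not None:
        rv=(R0.inv()*Rt).as_rotvec(); print("turn",rv.round(4),end=" ")
        print("shift after turn",Rt.inv().apply(np.array(p)-p0).round(4))
def down(yaw): # tool y at heading yaw, z down
    y=np.array([np.cos(yaw),np.sin(yaw),0]); z=np.array([0,0,-1.]); return R.from_matrix(np.stack([np.cross(y,z),y,z],1))
E
python3 - <<'E'
from h import *
delta([.598,.007,.256],down(np.pi-1.3697))
E
```

```text
shift [-5.371e-01 -3.619e-01  3.000e-04] turn [-0.     -0.     -0.6449] shift after turn [-2.117e-01 -6.121e-01  3.000e-04]
```

```bash

python3 -m inch '[[[0,0,0],[0,0,-0.129],1],[[0,0,0],[0,0,-0.129],1],[[0,0,0],[0,0,-0.129],1],[[0,0,0],[0,0,-0.129],1],[[0,0,0],[0,0,-0.129],1]]'
python3 -m inch '[[[-0.015,-0.045,0],[0,0,0],1],[[-0.015,-0.045,0],[0,0,0],1],[[-0.015,-0.045,0],[0,0,0],1],[[-0.015,-0.045,0],[0,0,0],1],[[-0.015,-0.045,0],[0,0,0],1],[[-0.015,-0.045,0],[0,0,0],1],[[-0.015,-0.045,0],[0,0,0],1],[[-0.015,-0.045,0],[0,0,0],1]]'
python3 -m inch '[[[-0.018,-0.045,0],[0,0,0],1],[[-0.018,-0.045,0],[0,0,0],1],[[-0.018,-0.045,0],[0,0,0],1],[[-0.018,-0.045,0],[0,0,0],1],[[-0.018,-0.045,0],[0,0,0],1],[[0,0,0],[0,0,0],1]]'
python3 - <<'E'
from h import *
delta([.598,.007,.150],down(np.pi-1.3697)); print(tool()[0],manip.state()["joint_pos"])
im,d=manip.grab_frame("wrist"); cv2.imwrite("pics/w1.png",im[:,:,::-1]); np.save("w1.npy",d)
for l in("bottle","tape_mark","ledge"): print(l,manip.look_for("wrist",l))
P=cloud("wrist",d); k=(P[...,2]>.182)&(P[...,2]<.2)&(np.hypot(P[...,0]-.598,P[...,1]-.007)<.03)
print(k.sum(),P[k].mean(0) if k.any() else 0, P[k].min(0),P[k].max(0))
k=(P[...,2]>.155)&(P[...,2]<.165)&(np.hypot(P[...,0]-.598,P[...,1]-.007)<.04); print(k.sum(),P[k].min(0),P[k].max(0))
E
```

```text
time: 1.5
tool_pos: [0.2683, 0.5644, 0.2563]
tool_rot: [-0.0, -0.103, 0.995, -0.0]
contact_force: [0.9, -0.5, -0.5]
gripper_width: 0.998
grasp_force: 0.0
time: 2.3
tool_pos: [0.4585, 0.2339, 0.2566]
tool_rot: [0.0, -0.1, 0.995, 0.0]
contact_force: [1.4, 0.9, 1.0]
gripper_width: 0.998
grasp_force: 0.0
time: 2.9
tool_pos: [0.5931, 0.0285, 0.2562]
tool_rot: [0.0, -0.098, 0.995, -0.001]
contact_force: [-0.6, 0.3, 0.6]
gripper_width: 1.0
grasp_force: 0.0
shift [-0.0006 -0.0219  0.1062] turn [-0.0017  0.0004 -0.0058] shift after turn [-0.0005 -0.0221  0.1062]
[0.59314174 0.02851651 0.25616635] [-7.65615460e-02 -2.09235499e-02  1.68758750e+00 -1.57721578e-03
  1.47412247e+00 -1.84251715e+00]
bottle [{'point': [0.5831, 0.0099, 0.1599], 'score': 0.64}]
tape_mark [{'point': [0.5268, -0.0288, 0.1635], 'score': 0.95}]
ledge [{'point': [0.5059, 0.0757, 0.1167], 'score': 0.68}]
1439 [0.59577566 0.01115285 0.18959087] [ 0.5844388  -0.00175235  0.18201741] [0.61022105 0.02398932 0.19209796]
1409 [ 0.57321184 -0.01241148  0.15502982] [0.61632457 0.03466762 0.1649968 ]
```

View pics/w1.png

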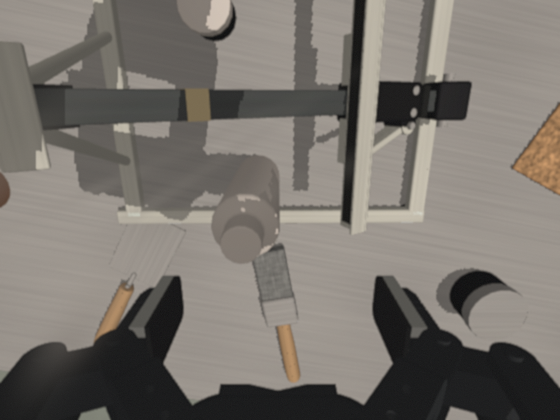

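The wrist view shows the bottle cap near (240,240), with the fingers at about (155,310) and (405,310) straddling it once I shift. The tape is near (198,104) and the ledge bar near x≈360. I'll close the remaining offset and descend.

```bash

python3 -m inch '[[[0,-0.020,0],[0,0,0],1],[[0,0,0.03],[0,0,-0.006],1],[[0,0,0.03],[0,0,0],1],[[0,0,0.03],[0,0,0],1],[[0,0,0.016],[0,0,0],1],[[0,0,0],[0,0,0],1]]'
python3 - <<'E'
from h import *
delta([.597,.009,.150],down(np.pi-1.3697)); print(manip.state()["contact_force"])
E
python3 -m inch '[[[0,0,0],[0,0,0],0],[[0,0,0],[0,0,0],0],[[0,0,0],[0,0,0],0],[[0,0,0],[0,0,0],0],[[0,0,0],[0,0,0],0],[[0,0,0],[0,0,0],0],[[0,0,0],[0,0,0],0],[[0,0,0],[0,0,0],0]]'
```

```text
time: 3.7
tool_pos: [0.5928, 0.0149, 0.1474]
tool_rot: [-0.003, -0.104, 0.995, 0.001]
contact_force: [0.5, -0.3, -0.4]
gripper_width: 1.003
grasp_force: 0.0
shift [-0.0029 -0.0067 -0.0027] turn [ 0.0018 -0.0053  0.0078] shift after turn [-0.0029 -0.0066 -0.0026]
[ 0.49453842 -0.34005927 -0.35263789]
time: 4.5
tool_pos: [0.5967, 0.0132, 0.1532]
tool_rot: [0.002, -0.103, 0.995, -0.001]
contact_force: [-0.5, -1.3, 6.1]
gripper_width: 0.548
grasp_force: 61.5
```

```bash

python3 -m inch '[[[0,0,-0.03],[0,0,0],0],[[0,0,-0.04],[0,0,0],0],[[0,0,-0.045],[0,0,0],0],[[0,0,-0.045],[0,0,0],0],[[0,0,-0.04],[0,0,0],0],[[0,0,0],[0,0,0],0]]'
python3 - <<'E'
from h import *
delta([.488,.363,.353],down(np.pi-1.3697)); s=manip.state();print(s["contact_force"],s["gripper_width"])
E
```

```text
time: 5.1
tool_pos: [0.5972, 0.0135, 0.3587]
tool_rot: [0.006, -0.103, 0.995, -0.001]
contact_force: [0.5, 0.7, -1.1]
gripper_width: 0.547
grasp_force: 62.0
shift [0.035  0.3645 0.004 ] turn [-0.0036  0.0127  0.0061] shift after turn [0.0372 0.3643 0.0057]
[ 0.54668675  0.70595709 -1.13545888] 0.5473074743470794
```

```bash

python3 -m inch '[[[0.002,0.03,0],[0,0,0],0],[[0.005,0.045,0],[0,0,0],0],[[0.005,0.048,0],[0,0,0],0],[[0.005,0.048,0],[0,0,0],0],[[0.005,0.048,0],[0,0,0],0],[[0.005,0.048,0],[0,0,0],0],[[0.005,0.048,0],[0,0,0],0],[[0.004,0.045,0],[0,0,0],0]]'
python3 -m inch '[[[0,0,0],[0,0,0],0],[[0,0,0],[0,0,0],0],[[0,0,0.04],[0,0,0],0],[[0,0,0.04],[0,0,0],0],[[0,0,0.04],[0,0,0],0],[[0,0,0.04],[0,0,0],0],[[0,0,0],[0,0,0],0],[[0,0,0],[0,0,0],0]]'
python3 - <<'E'
from h import *
delta([.488,.363,.157],down(np.pi-1.3697)); s=manip.state();print(s["contact_force"],s["gripper_width"])
im,d=manip.grab_frame("side"); cv2.imwrite("pics/s2.png",im[100:260,80:340,::-1].repeat(3,0).repeat(3,1)[:600,:780])
E
```

```text
time: 5.9
tool_pos: [0.4841, 0.3602, 0.3483]
tool_rot: [-0.001, -0.104, 0.995, -0.0]
contact_force: [0.2, -0.1, -2.3]
gripper_width: 0.546
grasp_force: 62.1
time: 6.7
tool_pos: [0.4859, 0.3572, 0.1898]
tool_rot: [-0.001, -0.103, 0.995, -0.0]
contact_force: [0.2, 0.7, -1.3]
gripper_width: 0.544
grasp_force: 62.7
shift [-0.0033  0.0053  0.0328] turn [-0.0008 -0.0019  0.0044] shift after turn [-0.0032  0.0053  0.0328]
[ 0.21612186  0.67663441 -1.29746917] 0.5436786457699537
```

View pics/s2.png

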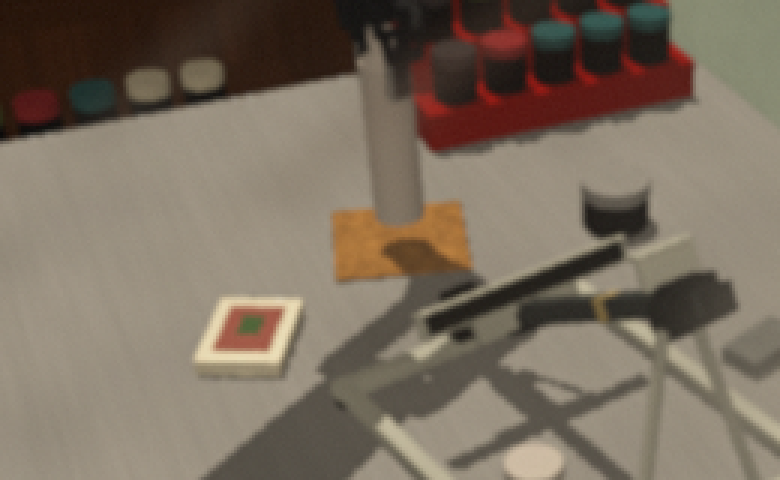

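The crop shows the bottle held upright above the mat, its base near crop pixel (400,215). I'll lower it gently until the force rises.

```bash

python3 -m inch '[[[0,0,0.015],[0,0,0],0],[[0,0,0.012],[0,0,0],0],[[0,0,0],[0,0,0],0],[[0,0,0],[0,0,0],0]]'
python3 -m inch '[[[0,0,0.002],[0,0,0],0],[[0,0,0.002],[0,0,0],0],[[0,0,0],[0,0,0],0]]'
```

```text
time: 7.15
tool_pos: [0.4855, 0.3584, 0.1629]
tool_rot: [-0.0, -0.103, 0.995, -0.0]
contact_force: [0.5, -0.1, -1.2]
gripper_width: 0.548
grasp_force: 62.7
time: 7.45
tool_pos: [0.4857, 0.3585, 0.1593]
tool_rot: [-0.0, -0.103, 0.995, -0.0]
contact_force: [-0.1, -0.3, -1.6]
gripper_width: 0.547
grasp_force: 62.7
```

```bash

python3 -m inch '[[[0,0,0.002],[0,0,0],0],[[0,0,0],[0,0,0],0]]'
python3 -m inch '[[[0,0,0.002],[0,0,0],0],[[0,0,0],[0,0,0],0]]'
python3 -m inch '[[[0,0,0.001],[0,0,0],0],[[0,0,0],[0,0,0],0]]'
```

```text
time: 7.65
tool_pos: [0.4858, 0.3586, 0.1574]
tool_rot: [0.0, -0.103, 0.995, 0.0]
contact_force: [-0.6, -0.4, -1.4]
gripper_width: 0.546
grasp_force: 62.7
time: 7.85
tool_pos: [0.4867, 0.3588, 0.1572]
tool_rot: [0.001, -0.103, 0.995, 0.0]
contact_force: [-0.0, -1.4, 4.1]
gripper_width: 0.544
grasp_force: 63.5
time: 8.05
tool_pos: [0.4871, 0.3589, 0.1571]
tool_rot: [0.002, -0.103, 0.995, 0.0]
contact_force: [-1.2, -1.5, 7.2]
gripper_width: 0.548
grasp_force: 63.9
```

```bash

python3 -m inch '[[[0,0,-0.001],[0,0,0],0.7],[[0,0,0],[0,0,0],0.8],[[0,0,0],[0,0,0],1],[[0,0,0],[0,0,0],1],[[0,0,0],[0,0,0],1],[[0,0,0],[0,0,0],1]]'
python3 -m inch '[[[0,0,-0.01],[0,0,0],1],[[0,0,-0.02],[0,0,0],1],[[0,0,-0.04],[0,0,0],1],[[0,0,-0.045],[0,0,0],1],[[0,0,-0.045],[0,0,0],1],[[0,0,0],[0,0,0],1]]'
python3 - <<'E'
from h import *
for n in("top","wrist"):
    im,d=manip.grab_frame(n); print(n,manip.look_for(n,"bottle")[:1]); P=cloud(n,d)
    k=(P[...,2]>.182)&(P[...,2]<.205)&(np.hypot(P[...,0]-.487,P[...,1]-.36)<.06); print(k.sum(),P[k].mean(0) if k.any() else 0)
# plan approach pose
e=np.load("est.npz"); S,a,n,ey,th=[e[k] for k in("S","a","n","ey","th")]
for sg in(1,-1):
    y=sg*ey; z=-n; Rt=R.from_matrix(np.stack([np.cross(y,z),y,z],1))
    print(sg,"turn",(tool()[1].inv()*Rt).as_rotvec(), "toolx.a",np.cross(y,z)@a)
print(tool()[0],manip.state()["joint_pos"])
E
```

```text
time: 8.65
tool_pos: [0.4856, 0.3585, 0.1551]
tool_rot: [-0.0, -0.103, 0.995, -0.0]
contact_force: [0.3, -0.3, 0.5]
gripper_width: 1.003
grasp_force: 0.0
time: 9.25
tool_pos: [0.4883, 0.36, 0.3259]
tool_rot: [0.007, -0.103, 0.995, 0.003]
contact_force: [0.6, -0.3, 1.6]
gripper_width: 1.0
grasp_force: 0.0
top [{'point': [0.6664, -0.2923, 0.0792], 'score': 0.73}]
136 [0.48802172 0.35022931 0.19207062]
wrist [{'point': [0.4754, 0.349, 0.1681], 'score': 0.77}]
886 [0.48710003 0.34981293 0.18963191]
1 turn [ 0.41022315 -0.41039442  1.53796118] toolx.a -1.0
-1 turn [ 0.40968047  0.4095095  -1.5253235 ] toolx.a 1.0
[0.48528741 0.35824782 0.31420981] [ 5.12592194e-01 -2.54392990e-02  1.59599403e+00  4.20724752e-06
  1.57285421e+00 -1.26535623e+00]
```

```bash

python3 -m inch '[[[0,-0.045,0],[0,0,0],1],[[0,-0.048,0],[0,0,0],1],[[0,-0.048,0],[0,0,0],1],[[0,-0.048,0],[0,0,0],1],[[0,-0.048,0],[0,0,0],1],[[0,-0.048,0],[0,0,0],1],[[0,0,0],[0,0,0],1],[[0,0,0],[0,0,0],1]]'
cat > look.py <<'E'
from h import *
import sys
def view(cam_,tag):
    c=cam(cam_) ; im,d=manip.grab_frame(cam_); c2=cam(cam_)
    cv2.imwrite(f"pics/{tag}.png",im[:,:,::-1]); P=cloud(cam_,d,c); np.savez(tag+".npz",P=P,im=im,c0=c[0],c1=c[1],c2=c[2])
    e=np.load("est.npz"); S,a,n,ey=[e[k] for k in("S","a","n","ey")]
    L=np.stack([(P-S)@a,(P-S)@ey,(P-S)@n],-1); return im,P,L
def tape(im,L):
    g=im.astype(int); t=(g[...,0]-g[...,2]>25)&(abs(L[...,1])<.007)&(abs(L[...,2]-.009)<.008)&(L[...,0]>.2)&(L[...,0]<.27)
    s=L[t][:,0]; print("tape n",t.sum(),np.percentile(s,[1,5,50,95,99]).round(4) if t.any() else "")
def mast(L):
    t=(abs(L[...,1])<.005)&(abs(L[...,2]-.009)<.008)&(L[...,0]>.15)&(L[...,0]<.3)
    w=(abs(L[...,1])<.03)&(abs(L[...,2]-.009)<.006)&(L[...,0]>.16)&(L[...,0]<.22)
    print("mast face n",np.median(L[t][:,2]).round(4),"y edges",np.percentile(L[w][:,1],[1,50,99]).round(4))
def lip(L,lo,hi):
    for y0,y1 in((-.1,-.06),(.06,.1),(-.05,.05)):
        t=(L[...,1]>y0)&(L[...,1]<y1)&(L[...,2]>.031)&(L[...,2]<.040)&(L[...,0]>lo)&(L[...,0]<hi)
        f=(L[...,1]>y0)&(L[...,1]<y1)&(L[...,2]>.014)&(L[...,2]<.026)&(L[...,0]>lo)&(L[...,0]<hi)
        print("lip",t.sum(),np.percentile(L[t][:,0],[2,50,98]).round(4),np.median(L[t][:,2]).round(4),"face",f.sum(),np.percentile(L[f][:,0],[10,50,90]).round(4)) if t.sum()>5 and f.sum()>5 else print("none")
E
python3 - <<'E'
from look import *
im,P,L=view("wrist","w2"); print(tool()[0]); tape(im,L);mast(L);lip(L,.08,.16)
im,P,L=view("top","t2"); tape(im,L);mast(L);lip(L,.08,.16)
E
```

```text
time: 10.25
tool_pos: [0.5438, 0.0787, 0.3132]
tool_rot: [-0.002, -0.102, 0.995, 0.0]
contact_force: [-0.1, 0.5, -0.4]
gripper_width: 1.005
grasp_force: 0.0
[0.54375329 0.0797441  0.31356099]
tape n 339 [0.2341 0.2349 0.2417 0.248  0.2485]
mast face n 0.0087 y edges [-0.0082  0.0004  0.0096]
lip 846 [0.1171 0.126  0.1334] 0.0324 face 171 [0.1264 0.127  0.1274]
lip 523 [0.1175 0.1264 0.1334] 0.0324 face 80 [0.1267 0.1271 0.1276]
lip 1694 [0.1172 0.126  0.1333] 0.0324 face 825 [0.0849 0.1019 0.1273]
tape n 41 [0.232  0.2332 0.2402 0.247  0.2472]
mast face n 0.0084 y edges [-0.0092 -0.0008  0.0087]
none
none
none
```

View pics/w2.png

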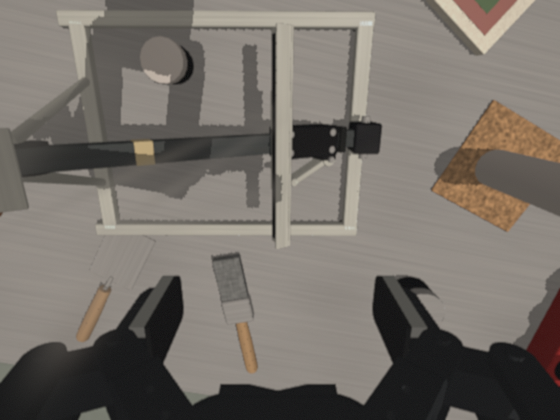

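The wrist view shows the tape at (145,152), the ledge lip at x≈283, and the open blade from (330,160) to (292,183). Ledge top is at s≈0.1268 and the tape edge at s≈0.2345, so the travel is about 108 mm, which falls within the stated 90–125 mm.

```bash
cat >> h.py <<'E'
e=np.load("est.npz"); S,a,n,ey,th=[e[k] for k in("S","a","n","ey","th")]; S=S+.0007*ey
Rl=R.from_matrix(np.stack([-a,ey,-n],1))
def ML(s,y,z): return S+s*a+y*ey+z*n
def tl(): # tool in mast coords, s y z
    p,Rt=tool(); return np.array([(p-S)@a,(p-S)@ey,(p-S)@n]).round(4),(Rt.inv()*Rl).as_rotvec().round(4)
E
python3 - <<'E'
from h import *
f=np.load("w2.npz"); P=f["P"]; L=np.stack([(P-S)@a,(P-S)@ey,(P-S)@n],-1)
t=(L[...,1]>.016)&(L[...,1]<.07)&(L[...,2]>0)&(L[...,2]<.016)&(L[...,0]>.03)&(L[...,0]<.112)
for s in np.arange(.04,.112,.006):
    k=t&(abs(L[...,0]-s)<.003)
    if k.any(): print((s-.1268).round(3),k.sum(),L[k][:,1].min().round(4),L[k][:,1].max().round(4),np.median(L[k][:,2]).round(4))
print(tl())
for z in(.1,.002): delta(ML(.1268-.038,.01,z),Rl)
E
```

```text
-0.081 11 0.0164 0.0251 0.0107
-0.075 29 0.0166 0.027 0.012
-0.069 61 0.0164 0.0279 0.0112
-0.063 72 0.0173 0.0294 0.0079
-0.057 45 0.0239 0.0322 0.0075
-0.051 47 0.0161 0.0357 0.0079
-0.045 43 0.0299 0.0385 0.0077
-0.039 46 0.0163 0.0408 0.0074
-0.033 46 0.0354 0.0458 0.008
-0.027 37 0.0163 0.0443 0.0086
(array([0.2217, 0.0404, 0.1941]), array([ 0.4111, -0.4118,  1.5387]))
shift [0.0296 0.0682 0.1481] turn [ 0.4111 -0.4118  1.5387] shift after turn [ 0.1329 -0.0304  0.0941]
shift [0.0297 0.0191 0.2329] turn [ 0.4111 -0.4118  1.5387] shift after turn [ 0.1329 -0.0304  0.1921]
```

```bash

python3 -m inch '[[[0,0,0],[0,0,0.14],1],[[0,0,0],[0,0,0.14],1],[[0,0,0],[0,0,0.14],1],[[0,0,0],[0,0,0.14],1],[[0,0,0],[0,0,0.14],1],[[0,0,0],[0,0,0.14],1],[[0,0,0],[0,0,0.14],1],[[0,0,0],[0,0,0.14],1]]'
python3 -m inch '[[[0,0,0],[0,0,0.145],1],[[0,0,0],[0,0,0.145],1],[[0,0,0],[0,0,0.145],1],[[0,0,0],[0,-0.13,0],1],[[0,0,0],[0,-0.13,0],1],[[0,0,0],[0,-0.13,0],1],[[0,0,0],[0,-0.13,0],1],[[0,0,0],[0,0,0],1]]'
python3 - <<'E'
from h import *
print(tl()); delta(ML(.1268-.038,.009,.1),Rl); print(manip.state()["joint_pos"].round(3))
E
```

```text
time: 11.15
tool_pos: [0.5438, 0.0815, 0.3147]
tool_rot: [-0.001, 0.442, 0.897, -0.0]
contact_force: [0.2, 1.0, 0.6]
gripper_width: 0.999
grasp_force: 0.0
time: 11.95
tool_pos: [0.5429, 0.0832, 0.3127]
tool_rot: [0.2, 0.6, 0.758, -0.161]
contact_force: [0.1, 0.7, 0.3]
gripper_width: 0.996
grasp_force: 0.0
(array([0.2186, 0.0401, 0.1945]), array([ 0.0104, -0.0042,  0.0268]))
shift [ 0.1302 -0.0286  0.0947] turn [ 0.0104 -0.0042  0.0268] shift after turn [ 0.1298 -0.0311  0.0945]
[ 0.247 -0.127  1.75  -0.52   1.538  0.039]
```

```bash

python3 -m inch '[[[0,0,0],[0.01,-0.004,0.027],1],[[0.033,-0.008,0.010],[0,0,0],1],[[0.033,-0.008,0.020],[0,0,0],1],[[0.033,-0.008,0.032],[0,0,0],1],[[0.031,-0.007,0.032],[0,0,0],1],[[0,0,0],[0,0,0],1],[[0,0,0],[0,0,0],1]]'
python3 - <<'E'
from look import *
print(tl()); im,P,L=view("wrist","w3"); print(tl()); delta(ML(.1268-.038,.009,.002),Rl)
L=np.stack([(P-S)@a,(P-S)@ey,(P-S)@n],-1)
t=(L[...,1]>.028)&(L[...,1]<.07)&(L[...,2]>0)&(L[...,2]<.016)&(L[...,0]>.03)&(L[...,0]<.112); print("lever",L[t].max(0),t.sum())
b=(abs(L[...,1])<.03)&(L[...,2]>.011)&(L[...,2]<.02)&(L[...,0]>.06)&(L[...,0]<.1); print("block y",np.percentile(L[b][:,1],[1,50,99]).round(4),np.median(L[b][:,2]))
E
```

```text
time: 12.65
tool_pos: [0.5025, 0.1375, 0.1695]
tool_rot: [0.201, 0.614, 0.745, -0.163]
contact_force: [0.2, 0.2, 1.2]
gripper_width: 1.002
grasp_force: 0.0
(array([0.0939, 0.0113, 0.1011]), array([ 0.0002,  0.0005, -0.0087]))
(array([0.0948, 0.0126, 0.1027]), array([ 0.0034,  0.0001, -0.0108]))
shift [ 0.006  -0.004   0.1007] turn [ 0.0034  0.0001 -0.0108] shift after turn [ 0.006  -0.0036  0.1007]
lever [0.11198322 0.04955194 0.01333299] 950
block y [-0.0154  0.0003  0.016 ] 0.014609080885719376
```

View pics/w3.png

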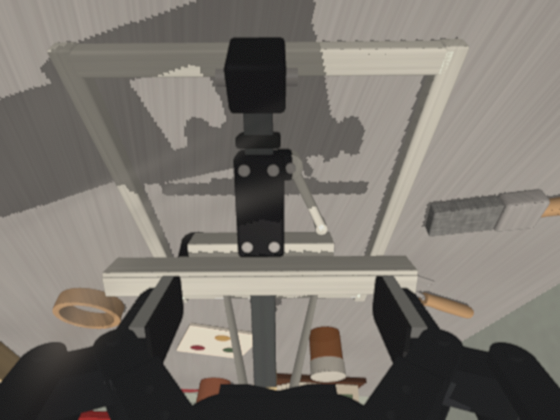

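The view shows the black block at (260,210), the open lever from (295,165) to (322,230), the bracket's underside at y≈243 and the ledge lip at y≈280. The fingers are set to straddle the block. I'll correct the offsets and descend in two stages.

```bash

python3 -m inch '[[[0.007,-0.003,0.01],[0,0,-0.008],1],[[0,0,0.02],[0,0,0],1],[[0,0,0.015],[0,0,0],1],[[0,0,0],[0,0,0],1],[[0,0,0],[0,0,0],1]]'
python3 - <<'E'
from h import *
print(tl()); delta(ML(.1268-.038,.009,.002),Rl)
E
```

```text
time: 13.2
tool_pos: [0.5028, 0.1211, 0.1267]
tool_rot: [0.201, 0.611, 0.748, -0.163]
contact_force: [-0.1, 0.2, -0.6]
gripper_width: 0.996
grasp_force: 0.0
(array([0.0864, 0.0083, 0.056 ]), array([ 0.001 ,  0.0003, -0.0009]))
shift [-0.0024  0.0006  0.054 ] turn [ 0.001   0.0003 -0.0009] shift after turn [-0.0024  0.0007  0.054 ]
```

```bash

python3 -m inch '[[[0,0.001,0.02],[0,0,0],1],[[0,0,0.015],[0,0,0],1],[[0,0,0.012],[0,0,0],1],[[0,0,0.007],[0,0,0],1],[[0,0,0],[0,0,0],1],[[0,0,0],[0,0,0],1]]'
python3 - <<'E'
from h import *
print(tl()); im,d=manip.grab_frame("wrist"); cv2.imwrite("pics/w4.png",im[:,:,::-1])
E
```

```text
time: 13.8
tool_pos: [0.509, 0.0952, 0.0797]
tool_rot: [0.201, 0.611, 0.748, -0.163]
contact_force: [-0.5, -0.4, -0.3]
gripper_width: 0.999
grasp_force: 0.0
(array([0.0861, 0.0093, 0.0019]), array([ 0.0011,  0.0004, -0.0002]))
```

View pics/w4.png

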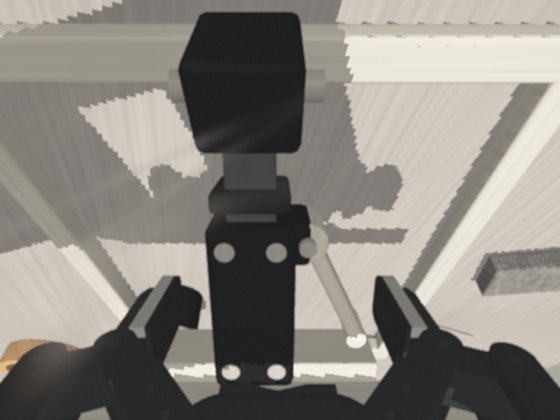

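The pads straddle the block (210–300, 205–380) and the lever tip at (357,340), with the bracket's edge just ahead. Now I'll push up the mast.

```bash

python3 -m inch '[[[-0.004,0,0],[0,0,0],1],[[-0.004,0,0],[0,0,0],1],[[-0.004,0,0],[0,0,0],1],[[-0.004,0,0],[0,0,0],1],[[0,0,0],[0,0,0],1],[[0,0,0],[0,0,0],1]]'
python3 - <<'E'
from look import *
print(tl(),manip.state()["contact_force"]@np.array([a,ey,n]).T)
im,P,L=view("top","t3"); tape(im,L); lip(L,.08,.2); im,P,L=view("side","s3"); tape(im,L); lip(L,.08,.2)
E
```

```text
time: 14.45
tool_pos: [0.5117, 0.0815, 0.0877]
tool_rot: [0.201, 0.611, 0.748, -0.163]
contact_force: [-0.3, 1.5, 0.1]
gripper_width: 1.003
grasp_force: 0.7
(array([0.1022, 0.0092, 0.0018]), array([ 0.0012,  0.0003, -0.0004])) [-1.29720744 -0.04253823  0.8241236 ]
tape n 43 [0.2321 0.2338 0.2406 0.2474 0.2478]
lip 78 [0.1205 0.132  0.1403] 0.0328 face 28 [0.1325 0.1338 0.135 ]
lip 104 [0.1058 0.1315 0.1408] 0.0331 face 35 [0.1188 0.134  0.1356]
lip 253 [0.0947 0.1326 0.1407] 0.0329 face 153 [0.0935 0.1118 0.1347]
tape n 16 [0.215  0.2194 0.2393 0.2518 0.2522]
lip 31 [0.0907 0.129  0.1404] 0.0322 face 84 [0.1298 0.1327 0.1359]
lip 34 [0.1063 0.1127 0.1414] 0.0343 face 65 [0.1304 0.133  0.1361]
lip 67 [0.0929 0.1166 0.1424] 0.032 face 178 [0.1296 0.1329 0.1357]
```

```bash

python3 -m inch '[[[-0.006,0,0],[0,0,0],1],[[-0.012,0,0],[0,0,0],1],[[-0.014,0,0],[0,0,0],1],[[-0.014,0,0],[0,0,0],1],[[-0.014,0,0],[0,0,0],1],[[-0.014,0,0],[0,0,0],1],[[-0.01,0,0],[0,0,0],1],[[-0.006,0,0],[0,0,0],1]]'
python3 -m inch '[[[0,0,0],[0,0,0],1],[[0,0,0],[0,0,0],1]]'
cat > chk.py <<'E'
from look import *
print(tl(),(np.array([a,ey,n])@manip.state()["contact_force"]).round(2))
for c in("top","side"):
    im,P,L=view(c,c+"_c%d"%int(manip.state()["time"]*100)); tape(im,L); lip(L,.18,.28)
E
python3 chk.py
```

```text
time: 15.35
tool_pos: [0.5274, 0.0041, 0.1334]
tool_rot: [0.201, 0.611, 0.748, -0.163]
contact_force: [-1.0, 1.9, -1.1]
gripper_width: 1.002
grasp_force: 1.0
time: 15.55
tool_pos: [0.5274, 0.0052, 0.1329]
tool_rot: [0.201, 0.611, 0.748, -0.163]
contact_force: [0.4, 2.1, 0.0]
gripper_width: 1.0
grasp_force: 0.7
(array([0.1922, 0.0093, 0.0021]), array([ 0.0015,  0.0005, -0.0003])) [-1.73  0.83  1.03]
tape n 41 [0.2325 0.233  0.2398 0.2474 0.2487]
lip 110 [0.2144 0.2237 0.2305] 0.0328 face 19 [0.2227 0.2238 0.225 ]
lip 113 [0.198  0.2213 0.2306] 0.0328 face 17 [0.1992 0.2241 0.2246]
lip 280 [0.1861 0.2224 0.2303] 0.0328 face 142 [0.1883 0.2014 0.2245]
tape n 16 [0.2175 0.2193 0.2382 0.2526 0.2552]
lip 32 [0.186  0.2181 0.2313] 0.0319 face 90 [0.2202 0.2228 0.2252]
none
lip 78 [0.1892 0.217  0.2322] 0.0319 face 177 [0.2203 0.2231 0.2255]
```

```bash

python3 -m inch '[[[-0.005,0,0],[0,0,0],1],[[-0.005,0,0],[0,0,0],1],[[0,0,0],[0,0,0],1],[[0,0,0],[0,0,0],1],[[0,0,0],[0,0,0],1],[[0,0,0],[0,0,0],1]]'
python3 chk.py
python3 - <<'E'
from h import *
f=np.load(sorted(__import__("glob").glob("top_c*.npz"))[-1]); im=f["im"][...,::-1]
cv2.imwrite("pics/t5.png",cv2.resize(im[170:270,200:340],None,fx=5,fy=5,interpolation=cv2.INTER_CUBIC))
E
```

```text
time: 16.25
tool_pos: [0.529, -0.0033, 0.1376]
tool_rot: [0.201, 0.611, 0.748, -0.163]
contact_force: [0.3, 1.6, 0.6]
gripper_width: 0.994
grasp_force: 0.7
(array([0.202 , 0.0092, 0.0019]), array([0.0012, 0.0004, 0.    ])) [-0.98  0.56  1.28]
tape n 40 [0.2326 0.2335 0.2413 0.2477 0.2485]
lip 118 [0.2239 0.2328 0.2403] 0.0326 face 21 [0.2329 0.2339 0.2353]
lip 125 [0.1983 0.2315 0.2404] 0.0328 face 24 [0.2092 0.234  0.2349]
lip 292 [0.196  0.2313 0.2408] 0.033 face 144 [0.1959 0.2096 0.2344]
tape n 18 [0.2253 0.2281 0.234  0.2509 0.255 ]
lip 33 [0.1934 0.2258 0.2397] 0.0318 face 93 [0.2296 0.2336 0.2354]
lip 38 [0.2072 0.2145 0.2404] 0.0334 face 12 [0.2302 0.232  0.2343]
lip 78 [0.1926 0.2188 0.2402] 0.032 face 171 [0.2306 0.2331 0.2356]
```

View pics/t5.png

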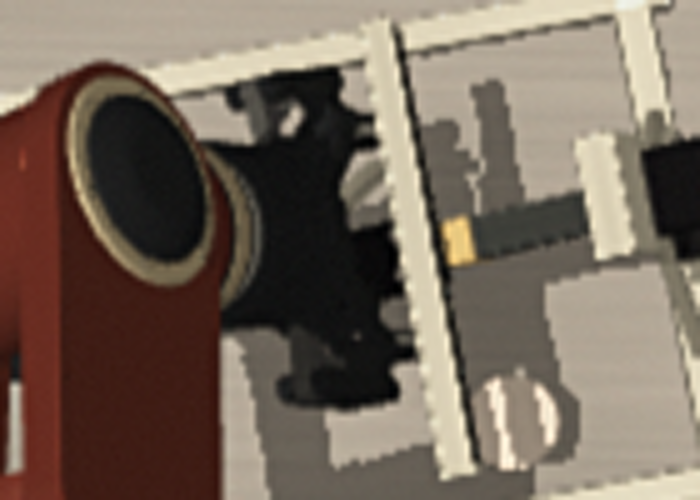

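The crop shows the ledge lip butting against the tape's left edge at (445,240), and the numbers agree: ledge 0.2338, tape edge 0.2333–0.2341. The ledge is held with the lever still open. Now I'll centre the gripper and squeeze in stages.

```bash

python3 -m inch '[[[0,-0.0025,0],[0,0,0],0.85],[[0,-0.0025,0],[0,0,0],0.75],[[0,0,0],[0,0,0],0.65],[[0,0,0],[0,0,0],0.6],[[0,0,0],[0,0,0],0.6]]'
python3 - <<'E'
from h import *
print(tl(),(np.array([a,ey,n])@manip.state()["contact_force"]).round(2))
E
```

```text
time: 16.85
tool_pos: [0.5272, -0.003, 0.1399]
tool_rot: [0.204, 0.61, 0.749, -0.159]
contact_force: [6.6, 7.2, 1.7]
gripper_width: 0.599
grasp_force: 5.4
(array([0.2026, 0.0075, 0.0042]), array([ 0.0108, -0.0003, -0.0011])) [-4.14  7.94  4.31]
```

```bash

python3 -m inch '[[[0,-0.001,0],[0,0,0],0.5],[[0,0,0],[0,0,0],0.4],[[0,0,0],[0,0,0],0],[[0,0,0],[0,0,0],0],[[0,0,0],[0,0,0],0],[[0,0,0],[0,0,0],0],[[0,0,0],[0,0,0],0]]'
python3 chk.py
```

```text
time: 17.55
tool_pos: [0.5228, -0.0038, 0.14]
tool_rot: [0.201, 0.612, 0.748, -0.164]
contact_force: [-10.5, 8.6, 14.2]
gripper_width: 0.446
grasp_force: 60.4
(array([0.2026, 0.003 , 0.0043]), array([ 0.0001,  0.0002, -0.002 ])) [-1.97 -8.61 17.58]
tape n 41 [0.2314 0.2326 0.24   0.2477 0.2479]
lip 103 [0.2246 0.2337 0.241 ] 0.0328 face 19 [0.2337 0.2341 0.2351]
lip 100 [0.2244 0.2338 0.2411] 0.0329 face 15 [0.2336 0.2342 0.2354]
lip 399 [0.1949 0.2295 0.241 ] 0.0332 face 152 [0.1976 0.212  0.2345]
tape n 17 [0.2284 0.2289 0.2352 0.2512 0.2539]
lip 19 [0.2251 0.2349 0.242 ] 0.0318 face 91 [0.2304 0.2337 0.236 ]
lip 15 [0.2294 0.2376 0.2414] 0.0315 face 12 [0.2319 0.2337 0.2349]
lip 178 [0.1908 0.2134 0.242 ] 0.034 face 168 [0.2311 0.2334 0.2361]
```

```bash

python3 -m inch '[[[0,0,-0.001],[0,0,0],0],[[0,0,0],[0,0,0],0],[[0,0,0],[0,0,0],0],[[0,0,0],[0,0,0],0]]'
python3 chk.py
python3 - <<'E'
from h import *
im,d=manip.grab_frame("wrist"); cv2.imwrite("pics/w6.png",im[:,:,::-1])
E
```

```text
time: 18.05
tool_pos: [0.5227, -0.0037, 0.1401]
tool_rot: [0.201, 0.612, 0.748, -0.164]
contact_force: [-7.5, 5.5, 9.4]
gripper_width: 0.444
grasp_force: 62.4
(array([0.2025, 0.0029, 0.0044]), array([ 0.0003,  0.0006, -0.0017])) [-1.26 -6.21 11.61]
tape n 42 [0.2324 0.2346 0.2408 0.2476 0.2485]
lip 107 [0.2253 0.2337 0.2405] 0.0328 face 17 [0.2332 0.234  0.2351]
lip 104 [0.2245 0.2333 0.2406] 0.0325 face 15 [0.2339 0.2347 0.2352]
lip 405 [0.1941 0.2292 0.2411] 0.0332 face 150 [0.1975 0.213  0.2347]
tape n 17 [0.2254 0.2275 0.2366 0.2489 0.2521]
lip 20 [0.2268 0.2361 0.2403] 0.0315 face 97 [0.2301 0.2335 0.2362]
lip 13 [0.2278 0.2358 0.2409] 0.0316 face 12 [0.2298 0.2323 0.2351]
lip 174 [0.1914 0.2127 0.2403] 0.0339 face 173 [0.2312 0.2337 0.2362]
```

View pics/w6.png

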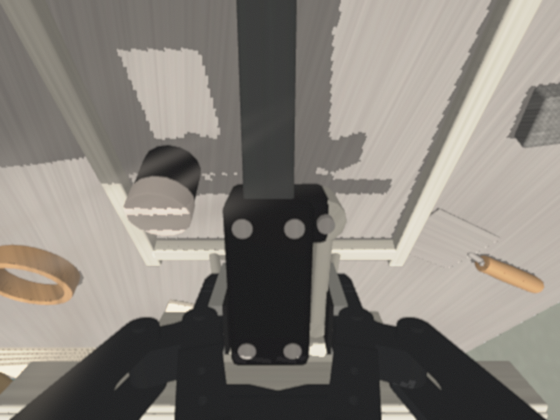

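The lever blade (320, 240–350) lies parallel to and against the block (225–320), gripped by both pads. The ledge is at the mark and the bottle was measured standing on the mat.

```bash
python3 -c "
from plant import manip
print(manip.job_done())"
```

```text
the job is handed in; nothing more can be done
None
```

I handed the job in, with no verdict returned: the bottle stands released on the cork mat (about 13 mm off its centre), the ledge measures within about 1 mm of the tape's lower edge, and the lever is shut with the gripper still squeezing it against the block at about 60 N.

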